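# Scan the barcode of the blue order stand

## Robot

A 6-joint arm with a two-finger parallel gripper is mounted at the origin on a cart in front of the work surface, level with it; the furniture and walls round the work are solid. World frame = base frame: x ahead of the robot, y to its left, z up, the work surface at z = 0. Lengths are in m, angles in rad, forces in N, time in s.
With the tool pointing down it reaches from about 0.225 to 0.875 m from the base axis. Payload 3.4 kg.
Tool frame: the origin (TCP) lies at the very end of the fingers, on their centre line; the grasp point (between the pads) lies 19 mm behind it; z points along the fingers, y is the direction in which the jaws open and shut (so a half turn about z gives the same grasp; the last joint's range is limited). The gripper opens to 85 mm and grips with 20 to 120 N. Pads are 22 mm wide; open, the fingers measure 114 mm over their backs; the gripper's body (76 mm by 85 mm) begins 54 mm behind the grasp point. The pads swing forward as they close: fully open they stand 13 mm farther back than shut.
Start: joints at [-1.295, 0.276, 1.505, -0, 1.361, -0.121], TCP at [0.222, -0.53, 0.231] pointing down, gripper open.
Joint ranges: [-2.89, 2.89], [-0.75, 2.08], [0.22, 2.7], [-1.18, 4.32], [0.11, 2.71], [-2.7, 2.7]. Speed limits (rad/s): [2.57, 2.57, 3.14, 3.14, 3.14, 3.14].

## Interface

Orientations are given as a unit quaternion [w, x, y, z].
In Python, from rig import manip, viewer, job gives the robot as it stands.
- The arm moves only by the shell command python3 -m crank 'ROWS' [OPENING] [FORCE]. ROWS is JSON, a list of rows, each a list of 6 numbers: the shift along the tool's x, y, z in m, then the turn, a rotation vector about the tool's x, y, z in degrees. In form: [[dx, dy, dz, rx, ry, rz], ...]. A call has 1 to 20 rows; each row is the pose to reach, as a shift and turn from the pose measured when the call began, along the tool's axes at that moment; what a row does not reach only later rows make up. A row lasts 1/8 s, in which the tool goes at most 62.5 mm and 10.7 degrees, less where a joint would pass 70% of its speed; a pose out of reach is approached as far as the arm can. A call with a gripper value outside its range is refused whole. OPENING is the opening, from 0 (shut) to 1 (fully open), set as the call begins (- or left out, the last holds). The fingers move at their own pace and stop on an object; FORCE is the grip in N (left out, the last holds). Time passes only in rows, so rows that repeat a pose let the fingers close. It gives the time, the measured TCP pose, the force and the opening at its end, in the units of the state.
- manip.get_state(): the state, without advancing time (a new reading comes with each control period).
- viewer.get_image(name): name is "scene" or "side" or "wrist"; returns a dict with "frame" (480x640x3 uint8, blue, green, red), "range_z" (480x640 float32, m along the optical axis (not along the pixel's ray), 0 where there is no reading), "intrinsics" (3x3 intrinsics, pixels), "world_from_camera" (4x4, takes a point from camera to world coordinates); the wrist camera has in their place "mount" (4x4, takes a point from camera to tool coordinates, whose origin is the TCP and whose axes are the flange's). Camera axes: x right, y up, looking along -z (the intrinsics and any distortion apply to the point x, -y, -z); pixel columns grow to the right and rows downward; lengths in m; the calibration is good to about 2 mm. A picture is of the moment at which its call begins: read the wrist's pose just before it.
- job.sign_off(): hands the job in, once; it reports no verdict.
The state is a dict: "clock": time; "qpos": joint angles; "qd": joint speeds; "effort": joint torques, N m; "position": TCP position; "ee_rot": TCP orientation; "contact_force": force on the tool from outside, world axes, zero at the start; "moment": the same for the moment, N m; "width": finger opening in m.
Only numpy, scipy, OpenCV 4.12 (cv2) and the standard library are available. Lean on these libraries where they do the work, as an engineer would, in place of code of your own. Each camera call takes 0.05 s, during which the arm holds its last target. There are 200 camera calls.

## Task

Book in the order at the blue label stand: take the cordless hand scanner from its cradle, face its window squarely to the barcode on the blue stand from about 10 cm away, aimed at the middle of the barcode, and hold it still there for two seconds so that it reads; then put the scanner back in its cradle the way it lay and let go. Do not scan the barcode on the yellow stand, and leave the sample jar and the tray stack where they are.

Things in the scene. Friction and masses are not known exactly. Their poses are not given: they have to be found in the camera images.
- scanner: Cordless barcode scanner, loose, about 160 g, no trigger. White handle: x -70 to +50 mm, 30 mm wide (y), flat sides, z 0 to 28 mm. Black head at +x, 46 mm wide, bent 45 deg down (x 45 to 110, z -19 to 43 mm), yellow rim, dark red window. Origin: underside of the handle, midway between the cradle saddles, where it is gripped across its width. x to the head, y left, z up.
- scanner_window (a point): Centre of the scanner's window, at (96, 0, -6) mm in the scanner's frame. x is the line of sight: forward and 45 deg down from the scanner's x axis, out of the window; y is the scanner's y.
- cradle: Fixed cradle: black base 150 x 80 x 8 mm, two grey U saddles, 12 mm thick, at x = -42 and +42 mm; saddle floor 40 mm up, inner width 35 mm at the floor, flaring to 43 mm at the top (58 mm up), 59 mm outside; 72 mm free between them for fingers. Origin: under its middle; z up. Scanner home: same axes as the cradle, its origin at (0, 0, 40) mm, head beyond the +x saddle.
- label_blue (a point): Fixed blue plastic stand: base 85 x 95 mm, sloped plate 78 x 100 mm, top edge 72 mm high, with a white card 62 x 84 mm bearing a black barcode 40 (along the slope) x 64 mm. Point: centre of the card's face, 45 mm up. z: the card's normal, 45 deg above level, leaning to the robot's side; x up the slope; y along the card's level width.
- label_yellow (a point): Fixed yellow plastic stand: base 85 x 95 mm, sloped plate 78 x 100 mm, top edge 72 mm high, with a white card 62 x 84 mm bearing a black barcode 40 (along the slope) x 64 mm. Point: centre of the card's face, 45 mm up. z: the card's normal, 45 deg above level, leaning to the robot's side; x up the slope; y along the card's level width. The wrong order: not to be scanned.
- jar: Red sample jar with a blue lid, 54 mm across, 67 mm high; stands loose right of the clamping fixture; origin under its centre. Leave it alone.
- trays: Low stack of beige moulded trays, 70 x 120 x 28 mm, loose to the right of the jar; origin under its centre, long side along y. Leave it alone.

How it is judged:
By the outcome, as a careful person would: the job done as asked, in the order asked, and still so for the second after the job is handed in, with the robot touching nothing.
It also fails if it takes over 48 s, if anything falls off the work surface, if the arm or the gripper's body presses on something with over 40 N, if the wrist force passes 120 N, or if a joint passes its speed limit or range.

## Working session

There is one attempt and no reset: what is moved stays moved. The work goes in short steps, Python scripts to look and compute and a shell command to move; the robot and the scene stay as the last step left them, time stands still between calls to the robot, and variables do not carry over. Pictures are saved under pics/ and viewed, about 8 in all and at most 12, crops included, and the job is handed in when it is done.

```bash
ls; mkdir -p pics; python3 - <<'E'
from rig import manip, viewer
import cv2,numpy as np
print(manip.get_state())
ims=[]
for n in ("scene","side"):
    d=viewer.get_image(n); np.savez(f"{n}.npz",**d); cv2.imwrite(f"pics/{n}0.png",d["frame"])
    print(n,d["intrinsics"].tolist(),np.round(d["world_from_camera"],3).tolist(),[k for k in d])
E
```

```text
pics
{'clock': 0.0, 'qpos': array([-1.29498629e+00,  2.76596566e-01,  1.50615593e+00,  1.72185303e-05,
        1.36070131e+00, -1.21026220e-01]), 'qd': array([ 6.35900163e-05,  1.47338163e-04, -4.31693767e-04, -7.69290899e-05,
        2.54039395e-03, -5.94240444e-04]), 'effort': array([-1.83575685e-03, -4.16775155e+01, -2.45807147e+01, -4.54766623e-04,
        1.11014169e-02,  8.20174733e-06]), 'position': array([ 0.2220776 , -0.52979803,  0.23042974]), 'ee_rot': array([-9.28445757e-04,  9.80379552e-01,  1.97116891e-01, -6.35544354e-05]), 'contact_force': array([-0.09298567,  0.16378968,  0.09670617]), 'moment': array([ 0.0561935 , -0.02903996, -0.03089205]), 'width': 0.08551168964465282}
scene [[490.9914391765647, 0.0, 315.8974226717457], [0.0, 490.9914391765647, 238.6267624344761], [0.0, 0.0, 1.0]] [[-0.759, 0.395, -0.518, -0.126], [-0.651, -0.487, 0.583, 0.858], [-0.022, 0.779, 0.627, 0.916], [0.0, 0.0, 0.0, 1.0]] ['frame', 'range_z', 'intrinsics', 'world_from_camera']
side [[468.2103383727269, 0.0, 326.4636056584727], [0.0, 468.2103383727269, 240.98871896406712], [0.0, 0.0, 1.0]] [[-0.923, 0.239, -0.3, 0.201], [-0.384, -0.612, 0.692, 0.889], [-0.018, 0.754, 0.656, 0.846], [0.0, 0.0, 0.0, 1.0]] ['frame', 'range_z', 'intrinsics', 'world_from_camera']
```

View pics/scene0.png

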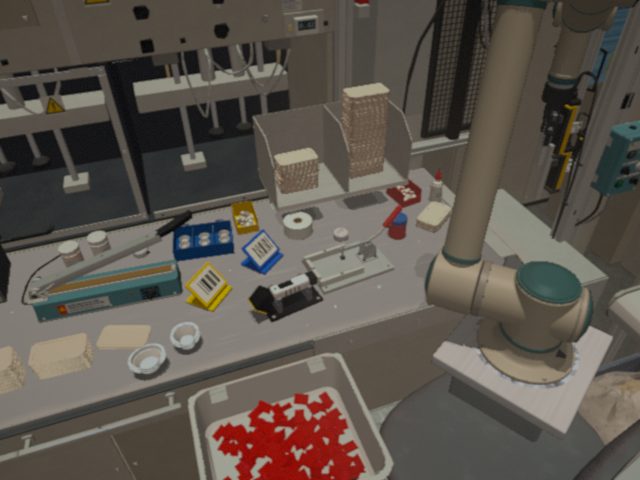

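View pics/side0.png

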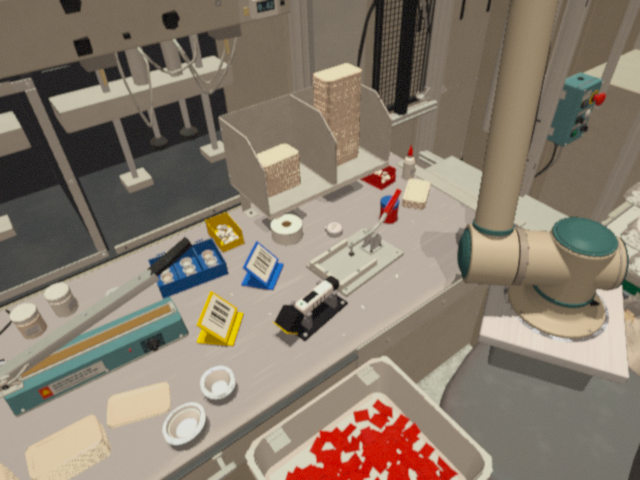

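The scene picture shows the scanner in its cradle at about (285,293), with its head to the left at (262,299). The blue stand's card is at (262,248), the yellow one's at (209,285), the jar at (397,226) and the trays at (433,216). The side picture agrees: scanner at (312,303), blue at (262,262), yellow at (218,315). Next I'll compute the positions.

```bash
cat > h.py <<'E'
import numpy as np,cv2
def cloud(d,T=None):
    K=d["intrinsics"];T=d["world_from_camera"] if T is None else T
    z=d["range_z"];v,u=np.mgrid[:480,:640]
    p=np.stack([(u-K[0,2])/K[0,0]*z,-(v-K[1,2])/K[1,1]*z,-z],-1)
    return p@T[:3,:3].T+T[:3,3]
def big(m):
    n,l,s,c=cv2.connectedComponentsWithStats(m.astype(np.uint8))
    i=1+np.argmax(s[1:,4]);return l==i,c[i]
E
python3 - <<'E'
from h import *
boxes={"scene":dict(blue=(238,226,288,275),yel=(183,258,236,312),scan=(245,265,330,322)),"side":dict(blue=(238,236,288,292),yel=(193,288,248,350),scan=(270,270,352,345))}
for n in boxes:
    d=dict(np.load(n+".npz"));P=cloud(d);f=d["frame"];hsv=cv2.cvtColor(f,cv2.COLOR_BGR2HSV)
    for k,(a,b,c,e) in boxes[n].items():
        box=np.zeros((480,640),bool);box[b:e,a:c]=1;box&=d["range_z"]>0
        if k!="scan":
            # card: fill non-coloured interior, z>20mm
            H=hsv[...,0];S=hsv[...,1]
            w=(S<90)&(hsv[...,2]>130)&box&(P[...,2]>.018)
            w,c_=big(cv2.morphologyEx(w.astype(np.uint8),cv2.MORPH_CLOSE,np.ones((7,7)))>0)
            q=P[w&box];q=q[q[:,2]>.018];m=np.median(q,0);q=q[np.linalg.norm(q-m,axis=1)<.06]
            m=q.mean(0);U,s,V=np.linalg.svd(q-m);nn=V[2]*np.sign(V[2,2])
            print(n,k,len(q),"pix",c_.round(),"mean",m.round(4),"n",nn.round(3),"yawn",np.degrees(np.arctan2(nn[1],nn[0])).round(1),"long",V[0].round(3),np.ptp((q-m)@V.T,axis=0).round(3))
            r=cv2.minAreaRect(((q-m)@V[:2].T).astype(np.float32));print("  rectcentre",(m+np.array(r[0])@V[:2]).round(4),np.round(r[1],3),round(r[2],1))
        else:
            for nm,w in (("handle",box&(hsv[...,1]<60)&(hsv[...,2]>150)&(P[...,2]>.045)),("dark",box&(P[...,2]>.02)&(hsv[...,2]<70)),("top",box&(P[...,2]>.06)),("rim",box&(hsv[...,1]>150)&(abs(hsv[...,0].astype(int)-26)<8)&(P[...,2]>.015))):
                if w.sum()<5: print(nm,"none");continue
                w,c_=big(w);q=P[w];m=q.mean(0);r=cv2.minAreaRect(q[:,:2].astype(np.float32))
                V=np.linalg.svd(q[:,:2]-m[:2])[2][0]
                print(n,nm,len(q),c_.round(),m.round(4),"zr",np.percentile(q[:,2],[5,50,95]).round(4),"rect",np.round(r[0],4),np.round(r[1],4),round(r[2],1),"ax",np.degrees(np.arctan2(V[1],V[0])).round(1))
    f2=f.copy();z=cv2.resize(f[215:330,170:340] if n=="scene" else f[225:355,180:420],None,fx=3.3,fy=3.3,interpolation=cv2.INTER_CUBIC);cv2.imwrite(f"pics/{n}_c.png",z)
E
```

```text
scene blue 643 pix [260. 248.] mean [0.6881 0.1755 0.0443] n [-0.687 -0.127  0.715] yawn -169.5 long [-0.193  0.981 -0.011] [0.093 0.073 0.014]
  rectcentre [0.6888 0.174  0.0447] [0.073 0.092] 88.7
scene yel 721 pix [206. 283.] mean [0.6958 0.3618 0.0444] n [-0.67  -0.2    0.715] yawn -163.3 long [-0.313  0.949 -0.028] [0.097 0.074 0.013]
  rectcentre [0.6972 0.3613 0.0456] [0.071 0.097] 87.2
scene handle 216 [291. 283.] [0.51   0.2411 0.0653] zr [0.0619 0.0654 0.0682] rect [0.5133 0.2445] [0.0974 0.0293] 68.9 ax 71.4
scene dark 474 [264. 299.] [0.5296 0.3176 0.0577] zr [0.0284 0.0598 0.0771] rect [0.5329 0.3132] [0.0641 0.0565] 79.2 ax -132.3
scene top 687 [281. 287.] [0.5186 0.2647 0.0673] zr [0.0613 0.0667 0.0767] rect [0.5152 0.2561] [0.1687 0.0486] 67.3 ax 70.8
scene rim 45 [256. 308.] [0.5343 0.3395 0.0414] zr [0.0235 0.0448 0.051 ] rect [0.5422 0.3316] [0.0274 0.0434] 66.4 ax -176.1
side blue 808 pix [260. 261.] mean [0.6902 0.1783 0.0485] n [-0.691 -0.12   0.713] yawn -170.1 long [ 0.11  -0.992 -0.061] [0.106 0.078 0.011]
  rectcentre [0.6885 0.1781 0.0469] [0.103 0.074] 5.1
side yel 818 pix [218. 316.] mean [0.6939 0.3641 0.0453] n [-0.68  -0.201  0.705] yawn -163.6 long [-0.232  0.971  0.053] [0.097 0.068 0.009]
  rectcentre [0.695  0.3589 0.0448] [0.094 0.064] 4.0
side handle 454 [314. 295.] [0.5134 0.247  0.0657] zr [0.0572 0.067  0.0704] rect [0.5212 0.2432] [0.1009 0.0454] 68.6 ax 71.8
side dark 498 [290. 318.] [0.5356 0.326  0.064 ] zr [0.0437 0.0647 0.0794] rect [0.5382 0.317 ] [0.0575 0.043 ] 67.8 ax -164.0
side top 950 [306. 301.] [0.5207 0.27   0.0689] zr [0.0615 0.0685 0.0788] rect [0.515  0.2586] [0.1717 0.0463] 66.6 ax 70.5
side rim 59 [285. 329.] [0.5389 0.3434 0.0456] zr [0.0272 0.0492 0.0531] rect [0.5442 0.335 ] [0.0285 0.0446] 73.1 ax -178.9
```

View pics/side_c.png

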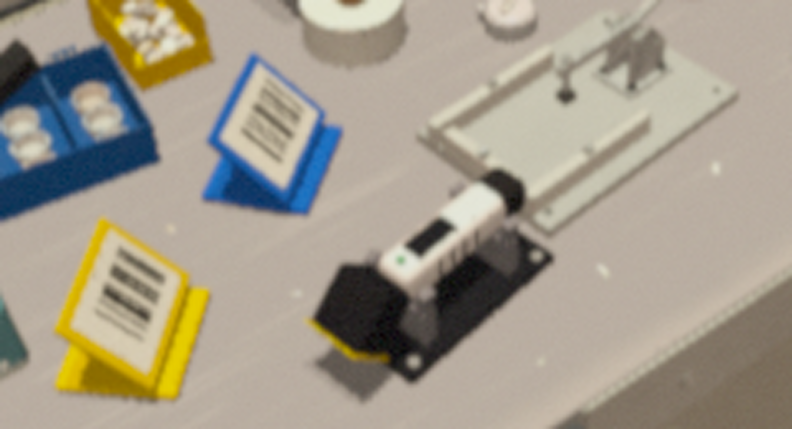

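The crop shows the scanner's head pointing lower left towards the yellow stand's side, and the tail by the fixture. The sizes and heights match the given ones: card centre 45 mm up and tilted 45°, handle top about 67 mm up. So the scanner origin is about (0.508, 0.239) at yaw 69°, and the blue card is at (0.689, 0.176, 0.045) with its normal at yaw -170°. I'll check heights along the way, then go.

```bash
cat >> h.py <<'E'
from scipy.spatial.transform import Rotation as R
def pose():
    from rig import manip
    s=manip.get_state();q=s["ee_rot"];return s,np.array(s["position"]),R.from_quat([q[1],q[2],q[3],q[0]])
def go(p,yaw):
    s,p0,r0=pose();t=R.from_matrix(np.array([[np.cos(yaw),np.sin(yaw),0],[np.sin(yaw),-np.cos(yaw),0],[0,0,-1]]))
    print("row",(r0.inv().apply(np.array(p)-p0)).round(4),np.degrees((r0.inv()*t).as_rotvec()).round(2))
E
python3 - <<'E'
from h import *
from rig import viewer
go([.508,.239,.25],np.radians(69))
m=viewer.get_image("wrist");print(np.round(m["mount"],3).tolist(),m["intrinsics"].tolist())
for n in("scene","side"):
    P=cloud(dict(np.load(n+".npz"))).reshape(-1,3)
    for x0 in np.arange(.3,.8,.1):
        print(n,round(x0,1),[ (lambda q: round(float(np.percentile(q[:,2],99)),3) if len(q)>20 else None)(P[(P[:,0]>x0)&(P[:,0]<x0+.1)&(P[:,1]>y0)&(P[:,1]<y0+.1)&(P[:,2]>-.05)&(P[:,2]<.5)]) for y0 in np.arange(-.5,.4,.1)])
E
```

```text
row [ 0.5608 -0.5987 -0.0184] [ -0.08  -0.05 -46.27]
[[0.0, 0.966, 0.258, 0.064], [1.0, -0.0, -0.0, -0.0], [-0.0, 0.258, -0.966, -0.143], [0.0, 0.0, 0.0, 1.0]] [[339.33299160620254, 0.0, 317.66378082602967], [0.0, 339.33299160620254, 240.13051038137527], [0.0, 0.0, 1.0]]
scene 0.3 [None, 0.028, 0.028, 0.002, 0.012, 0.008, 0.002, 0.002, -0.002]
scene 0.4 [0.071, 0.107, 0.242, 0.068, 0.15, 0.072, 0.068, 0.067, 0.003]
scene 0.5 [0.003, 0.311, 0.369, 0.133, 0.249, 0.037, 0.067, 0.071, 0.078]
scene 0.6 [0.002, 0.315, 0.377, 0.375, 0.216, 0.135, 0.056, 0.061, 0.053]
scene 0.7 [None, 0.498, 0.481, 0.313, 0.216, 0.309, 0.07, 0.069, 0.225]
side 0.3 [0.007, 0.029, 0.03, 0.004, 0.014, 0.01, 0.004, 0.003, -0.002]
side 0.4 [0.009, 0.109, 0.235, 0.069, 0.154, 0.075, 0.07, 0.069, 0.005]
side 0.5 [0.006, 0.313, 0.364, 0.133, 0.254, 0.038, 0.069, 0.073, 0.08]
side 0.6 [None, 0.335, 0.379, 0.378, 0.251, 0.134, 0.058, 0.062, 0.055]
side 0.7 [None, 0.498, 0.469, 0.316, 0.218, 0.312, 0.072, 0.071, 0.228]
```

```bash
python3 -m crank '[[0,0,-0.06,0,0,0],[0,0,-0.1,0,0,0],[0.06,-0.06,-0.1,0,0,0],[0.12,-0.12,-0.1,0,0,-5],[0.16,-0.17,-0.1,0,0,-12],[0.2,-0.21,-0.1,0,0,-18],[0.24,-0.25,-0.1,0,0,-25],[0.28,-0.3,-0.1,0,0,-32],[0.32,-0.34,-0.1,0,0,-38],[0.36,-0.38,-0.1,0,0,-44],[0.4,-0.43,-0.1,0,0,-46.3],[0.44,-0.47,-0.1,0,0,-46.3],[0.48,-0.51,-0.1,0,0,-46.3],[0.52,-0.56,-0.1,0,0,-46.3],[0.561,-0.599,-0.07,0,0,-46.3],[0.561,-0.599,-0.02,0,0,-46.3],[0.561,-0.599,-0.02,0,0,-46.3],[0.561,-0.599,-0.02,0,0,-46.3]]' 1 60
python3 - <<'E'
from h import *
from rig import viewer
s,p,r=pose();print(s["clock"],p,r.as_matrix().round(3).tolist())
d=viewer.get_image("wrist");np.savez("w1.npz",p=p,r=r.as_matrix(),**d);cv2.imwrite("pics/w1.png",d["frame"])
E
```

```text
clock: 2.4
position: [0.5085, 0.2388, 0.253]
ee_rot: [-0.0, 0.824, 0.566, 0.001]
contact_force: [0.8, -0.7, 0.9]
width: 0.0855
2.4 [0.50854582 0.23880558 0.25303213] [[0.358, 0.934, 0.001], [0.934, -0.358, 0.001], [0.002, 0.001, -1.0]]
```

View pics/w1.png

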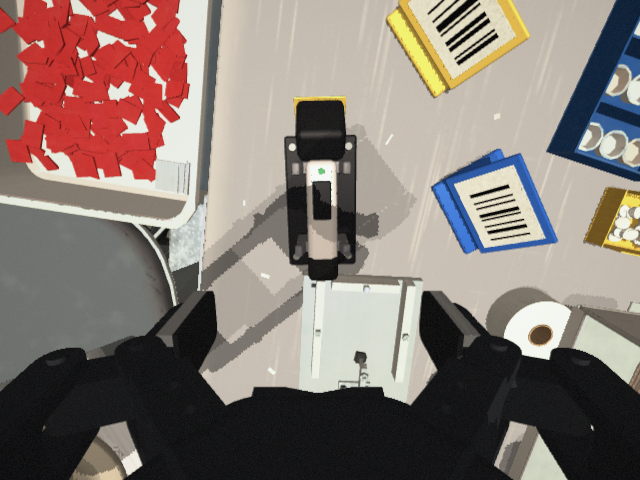

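The wrist view shows the scanner running from (320,100) at its rim to (323,275) at its tail, nearly in line with the image's vertical. The blue card is at (498,210) and the yellow one at (465,35). Now I'll measure both from this view.

```bash
python3 - <<'E'
from h import *
d=dict(np.load("w1.npz"));T=np.eye(4);T[:3,:3]=d["r"];T[:3,3]=d["p"];T=T@d["mount"]
P=cloud(d,T);f=d["frame"];hsv=cv2.cvtColor(f,cv2.COLOR_BGR2HSV)
def B(a,b,c,e):
    m=np.zeros((480,640),bool);m[b:e,a:c]=1;return m&(d["range_z"]>0)
# whole scanner outline above 58 mm
w,_=big(B(280,80,365,285)&(P[...,2]>.06));q=P[w]
r=cv2.minAreaRect(q[:,:2].astype(np.float32));print("top",np.round(r[0],4),np.round(r[1],4),r[2],np.percentile(q[:,2],[5,50,95]))
w,_=big(B(300,160,345,262)&(P[...,2]>.062));q=P[w];
print("handle rows:")
ys=[];
for v in (165,185,200,215,230,245,255):
    u=np.where(w[v])[0];a,b=P[v,u[0]],P[v,u[-1]];ys.append((a+b)[:2]/2);print(v,u[0],u[-1],((a+b)/2).round(4),np.linalg.norm(a-b).round(4))
ys=np.array(ys);l=cv2.fitLine(ys.astype(np.float32),cv2.DIST_HUBER,0,.01,.01).ravel();print("axis yaw",np.degrees(np.arctan2(l[1],l[0])),l[2:])
# base (dark, z 3..14mm)
w=B(275,120,365,275)&(hsv[...,2]<75)&(P[...,2]>.004)&(P[...,2]<.013);q=P[w];r=cv2.minAreaRect(q[:,:2].astype(np.float32));print("base",len(q),np.round(r[0],4),np.round(r[1],4),r[2])
for nm,bx in (("blue",(430,145,560,260)),("yel",(385,0,535,100))):
    b=B(*bx);w=b&(hsv[...,1]<90)&(hsv[...,2]>140)&(P[...,2]>.015)
    w,_=big(cv2.morphologyEx(w.astype(np.uint8),cv2.MORPH_CLOSE,np.ones((9,9)))>0)
    q=P[w&b];m=q.mean(0);V=np.linalg.svd(q-m)[2];V=np.array([V[0],V[1],V[2]*np.sign(V[2,2])])
    c,_=cv2.findContours(w.astype(np.uint8),0,2);r=cv2.minAreaRect(((q-m)@V[:2].T).astype(np.float32))
    print(nm,"n",V[2].round(3),np.degrees(np.arctan2(V[2,1],V[2,0])).round(1),"c",(m+np.array(r[0])@V[:2]).round(4),"mean",m.round(4),np.round(r[1],3),"long",V[0].round(3),np.degrees(np.arctan2(V[0,1],V[0,0])).round(1))
E
```

```text
top [0.5096 0.2325] [0.1213 0.0306] 70.2326889038086 [0.06410307 0.06800278 0.07101174]
handle rows:
165 307 334 [0.5284 0.2855 0.0656] 0.0257
185 307 336 [0.5226 0.2674 0.065 ] 0.0281
200 307 336 [0.5175 0.2538 0.0643] 0.0285
215 307 336 [0.5121 0.2397 0.0636] 0.0288
230 307 336 [0.5066 0.2255 0.064 ] 0.0292
245 308 336 [0.5015 0.2104 0.063 ] 0.0286
255 308 336 [0.4977 0.2005 0.0632] 0.0287
axis yaw 69.945526 [0.5123507  0.24040219]
base 3325 [0.513 0.243] [0.1481 0.0796] 70.66858673095703
blue n [-0.697 -0.123  0.707] -170.0 c [0.684  0.1718 0.044 ] mean [0.6862 0.1735 0.0465] [0.075 0.093] long [-0.147  0.989  0.028] 98.4
yel n [-0.679 -0.203  0.706] -163.3 c [0.6938 0.3581 0.0457] mean [0.6947 0.3479 0.0437] [0.067 0.093] long [ 0.57  -0.751  0.332] -52.8
```

The base measures 148 x 80 mm, as given. The handle and base agree: origin (0.513, 0.242), yaw 70.2°. Descending.

```bash
python3 -m crank '[[0.0046,0.0031,0.05,0,0,-1.2],[0.0046,0.0031,0.1,0,0,-1.2],[0.0046,0.0031,0.14,0,0,-1.2],[0.0046,0.0031,0.17,0,0,-1.2],[0.0046,0.0031,0.195,0,0,-1.2],[0.0046,0.0031,0.21,0,0,-1.2],[0.0046,0.0031,0.219,0,0,-1.2],[0.0046,0.0031,0.219,0,0,-1.2],[0.0046,0.0031,0.219,0,0,-1.2]]' 1 60
python3 - <<'E'
from h import *
go([.513,.242,.034],np.radians(70.2))
E
```

```text
clock: 3.58
position: [0.5151, 0.2426, 0.036]
ee_rot: [0.0, 0.818, 0.575, 0.003]
contact_force: [0.2, 0.2, -0.4]
width: 0.0855
row [-0.0013 -0.0018  0.002 ] [ 0.22 -0.24 -0.02]
```

```bash
python3 -m crank '[[-0.001,-0.002,0.001,0,0,0],[-0.001,-0.002,0.001,0,0,0],[-0.001,-0.002,0.001,0,0,0],[-0.001,-0.002,0.001,0,0,0],[-0.001,-0.002,0.001,0,0,0],[-0.001,-0.002,0.001,0,0,0],[-0.001,-0.002,0.001,0,0,0],[-0.001,-0.002,0.001,0,0,0]]' 0 60
```

```text
clock: 4.58
position: [0.5134, 0.2425, 0.0354]
ee_rot: [0.001, 0.818, 0.575, 0.003]
contact_force: [0.2, -0.7, 5.5]
width: 0.0292
```

```bash
python3 -m crank '[[0,0,-0.01,0,0,0],[0,0,-0.03,0,0,0],[0,0,-0.06,0,0,0],[0,0,-0.09,0,0,0],[0,0,-0.115,0,0,0],[0,0,-0.12,0,0,0],[0,0,-0.12,0,0,0]]' 0 60
python3 - <<'E'
from h import *
from rig import viewer
s,p,r=pose();print(p,s["width"])
d=viewer.get_image("wrist");np.savez("w2.npz",p=p,r=r.as_matrix(),**d)
e=viewer.get_image("side");np.savez("s2.npz",**e)
cv2.imwrite("pics/w2.png",np.hstack([cv2.resize(d["frame"],(400,300)),cv2.resize(e["frame"][150:350,190:455],(400,300))]))
E
```

```text
clock: 5.45
position: [0.512, 0.2419, 0.1548]
ee_rot: [0.0, 0.818, 0.575, 0.003]
contact_force: [1.0, -1.2, -1.3]
width: 0.0293
[0.51202037 0.241928   0.15481694] 0.029294368124378772
```

View pics/w2.png

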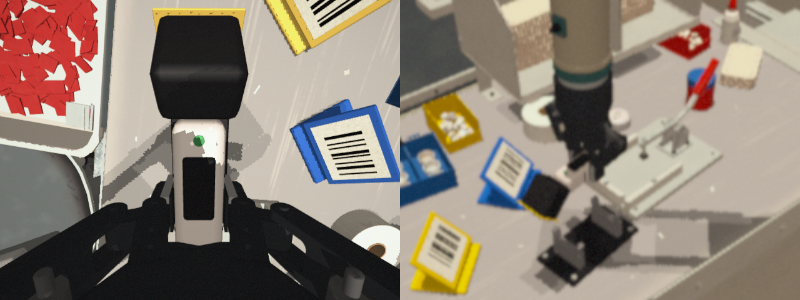

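The scanner is held, and the cradle is empty in the right half. In the wrist view the head is at (200,65) and the handle at (200,190). I'll measure the scanner's pose in the tool frame and the row needed for scanning.

```bash
cat > m.py <<'E'
from h import *
def held(d):
    P=cloud(d,d["mount"]);f=d["frame"];hsv=cv2.cvtColor(f,cv2.COLOR_BGR2HSV)  # tool frame
    b=np.zeros((480,640),bool);b[195:375,265:375]=1
    w=b&(d["range_z"]>0)&(hsv[...,1]<70)&(hsv[...,2]>130)&(P[...,2]<0.01)&(P[...,2]>-.08)
    w,_=big(w);q=P[w];m=np.median(q,0);q=q[abs(q[:,2]-m[2])<.008]
    A=np.c_[q[:,:2]-[0,0],np.ones(len(q))];c=np.linalg.lstsq(A,q[:,2],rcond=None)[0]
    res=abs(A@c-q[:,2]);g=res<.003;c=np.linalg.lstsq(A[g],q[g,2],rcond=None)[0]
    print("n",g.sum(),"topz at x0",c[2].round(4),"slope deg x,y",np.degrees(np.arctan(c[:2])).round(2))
    y=[]
    for v in range(215,370,15):
        u=np.where(w[v])[0]
        if len(u)>20:
            a=(P[v,u[0]]+P[v,u[-1]])/2;y.append(a[:2])
    y=np.array(y);print("centreline yaw deg, y0",np.degrees(np.polyfit(y[:,0],y[:,1],1)[0]).round(2),np.polyfit(y[:,0],y[:,1],1)[1].round(4),"x range",q[:,0].min().round(4),q[:,0].max().round(4))
    b[:]=0;b[0:60,225:410]=1
    k=b&(hsv[...,1]>130)&(abs(hsv[...,0].astype(int)-25)<9)&(P[...,2]<.06)&(d["range_z"]>0);k,_=big(k)
    print("rim",P[k].mean(0).round(4),np.percentile(P[k],[2,98],axis=0).round(4).tolist())
    b[:]=0;b[15:205,235:400]=1;k=b&(hsv[...,2]<70)&(d["range_z"]>0)&(P[...,2]<.03);k,_=big(k);
    print("head top z",np.percentile(P[k][:,2],2).round(4),"y range",np.percentile(P[k][:,1],[1,99]).round(4),"xmax/min",np.percentile(P[k][:,0],[1,99]).round(4))
E
python3 - <<'E'
from m import *
held(dict(np.load("w2.npz")))
c=np.array([.687,.174,.0455]);a=np.radians(10.);n=np.array([-np.cos(a)*.7071,-np.sin(a)*.7071,.7071])
w=c+.1*n;o=w-np.array([np.cos(a)*.096,np.sin(a)*.096,-.006]);print("win",w,"orig",o)
go(o+[0,0,-.0046],a)
E
```

```text
n 8301 topz at x0 -0.0319 slope deg x,y [0.6  0.31]
centreline yaw deg, y0 0.23 -0.0009 x range -0.0203 0.0501
rim [ 0.1064 -0.0014 -0.0133] [[0.1009, -0.0253, -0.0157], [0.1086, 0.0234, -0.0084]]
head top z -0.0442 y range [-0.0219  0.0201] xmax/min [0.0519 0.104 ]
win [0.61736424 0.16172134 0.11621   ] orig [0.5228227  0.14505111 0.12221   ]
row [-0.0873  0.0432  0.0362] [ 3.000e-02 -2.300e-01  6.017e+01]
```

```bash
python3 -m crank '[[-0.03,0.02,0,0,0,8],[-0.06,0.035,0,0,0,17],[-0.08,0.0432,0,0,0,26],[-0.0873,0.0432,0,0,0,35],[-0.0873,0.0432,0,0,0,44],[-0.0873,0.0432,0.01,0,0,52],[-0.0873,0.0432,0.025,0,0,58],[-0.0873,0.0432,0.036,0,0,60.2],[-0.0873,0.0432,0.036,0,0,60.2],[-0.0873,0.0432,0.036,0,0,60.2]]' 0 60
python3 - <<'E'
from m import *
from rig import viewer
s,p,r=pose();d=viewer.get_image("wrist");d.update(p=p,r=r.as_matrix());np.savez("w3.npz",**d);cv2.imwrite("pics/w3.png",d["frame"])
held(d)
a=np.radians(10);go([.5228,.1451,.1176],a)
# blue card/barcode from here
T=np.eye(4);T[:3,:3]=d["r"];T[:3,3]=p;P=cloud(d,T@d["mount"])
hsv=cv2.cvtColor(d["frame"],cv2.COLOR_BGR2HSV)
w=(hsv[...,1]<90)&(hsv[...,2]>140)&(P[...,2]>.012)&(P[...,2]<.08)&(np.linalg.norm(P-[.687,.174,.045],axis=2)<.07)
w,c=big(cv2.morphologyEx(w.astype(np.uint8),cv2.MORPH_CLOSE,np.ones((9,9)))>0);q=P[w];m=q.mean(0);V=np.linalg.svd(q-m)[2]
print(c,m.round(4),V[2].round(3),np.ptp((q-m)@V.T,axis=0).round(3))
E
```

```text
clock: 6.8
position: [0.5227, 0.1451, 0.1176]
ee_rot: [-0.001, 0.996, 0.087, 0.001]
contact_force: [0.1, -0.3, -1.4]
width: 0.0295
n 8276 topz at x0 -0.0319 slope deg x,y [0.59 0.12]
centreline yaw deg, y0 -0.02 -0.0002 x range -0.0195 0.0495
rim [ 0.1057 -0.0004 -0.0134] [[0.1002, -0.0243, -0.0156], [0.1079, 0.0243, -0.0084]]
head top z -0.0442 y range [-0.021   0.0211] xmax/min [0.0513 0.1034]
row [-0.0002 -0.      0.0003] [-0.09 -0.22  0.  ]
[315.26830601   5.97923497] [0.6673 0.1723 0.0289] [0.929 0.163 0.333] [0.085 0.251 0.006]
```

View pics/w3.png

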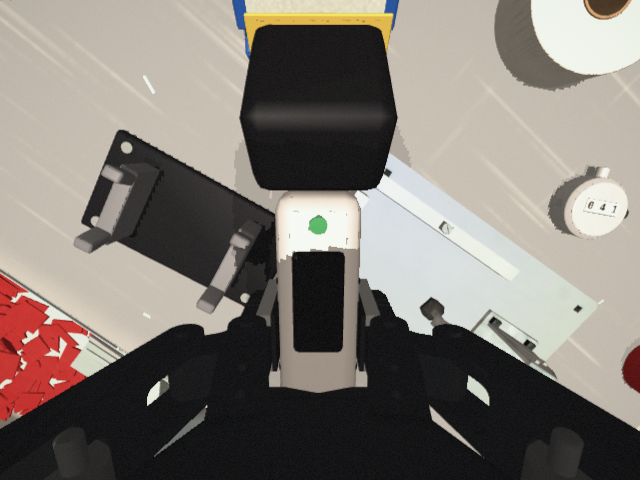

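The scanner is square to the blue stand and centred on it: the stand edges at columns 233–396 centre on 314, the rim at 245–392 centres on 318. That's an offset of about 2 mm. Holding.

```bash
python3 -m crank '[[0,0,0,0,0,0],[0,0,0,0,0,0],[0,0,0,0,0,0],[0,0,0,0,0,0],[0,0,0,0,0,0],[0,0,0,0,0,0],[0,0,0,0,0,0],[0,0,0,0,0,0],[0,0,0,0,0,0],[0,0,0,0,0,0],[0,0,0,0,0,0],[0,0,0,0,0,0],[0,0,0,0,0,0],[0,0,0,0,0,0],[0,0,0,0,0,0],[0,0,0,0,0,0],[0,0,0,0,0,0],[0,0,0,0,0,0],[0,0,0,0,0,0],[0,0,0,0,0,0]]' 0 60
python3 - <<'E'
from h import *
from rig import viewer
s,p,r=pose();d=viewer.get_image("scene");e=viewer.get_image("side")
cv2.imwrite("pics/scan.png",np.hstack([cv2.resize(x["frame"][y:y+120,u:u+160],(400,300),interpolation=2) for x,u,y in((d,200,190),(e,200,210))]))
w=dict(viewer.get_image("wrist"));f=w["frame"];print("LED",f[215:235,308:328].reshape(-1,3).mean(0))
go([.5134,.2425,.15],np.radians(70.2))
E
```

```text
clock: 9.35
position: [0.523, 0.1451, 0.1179]
ee_rot: [-0.001, 0.996, 0.087, 0.002]
contact_force: [0.5, -0.1, -2.0]
width: 0.0293
LED [144.46   196.445  139.2975]
row [ 0.0076 -0.0976 -0.0319] [ 3.00e-02 -2.40e-01 -6.02e+01]
```

View pics/scan.png

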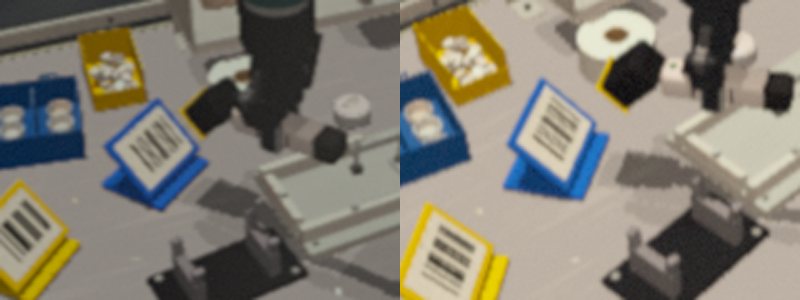

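Both views show the window facing the blue barcode squarely at about 10 cm, and it was held for 2.5 s. Now back above the cradle, by the same route.

```bash
python3 -m crank '[[0,0,-0.015,0,0,-4],[0,-0.005,-0.032,0,0,-12],[0.0076,-0.02,-0.037,0,0,-21],[0.0076,-0.045,-0.037,0,0,-30],[0.0076,-0.07,-0.037,0,0,-39],[0.0076,-0.09,-0.037,0,0,-48],[0.0076,-0.0976,-0.035,0,0,-56],[0.0076,-0.0976,-0.032,0,0,-60.2],[0.0076,-0.0976,-0.032,0,0,-60.2],[0.0076,-0.0976,-0.032,0,0,-60.2]]' 0 60
python3 - <<'E'
from m import *
from rig import viewer
s,p,r=pose();d=viewer.get_image("wrist");held(d)
go([.5134,.2425,.0354],np.radians(70.2))
E
```

```text
clock: 10.75
position: [0.5135, 0.2424, 0.1501]
ee_rot: [0.0, 0.818, 0.575, 0.002]
contact_force: [0.7, -0.1, -1.9]
width: 0.0289
n 8304 topz at x0 -0.0319 slope deg x,y [0.58 0.29]
centreline yaw deg, y0 -0.0 -0.0009 x range -0.0206 0.0501
rim [ 0.1064 -0.0013 -0.0134] [[0.1008, -0.0253, -0.0158], [0.1086, 0.0234, -0.0086]]
head top z -0.0442 y range [-0.0219  0.0201] xmax/min [0.0519 0.1041]
row [-0.0003 -0.0005  0.1148] [ 0.16 -0.19 -0.06]
```

```bash
python3 -m crank '[[0,-0.0005,0.03,0,0,0],[0,-0.0005,0.06,0,0,0],[0,-0.0005,0.08,0,0,0],[0,-0.0005,0.095,0,0,0],[0,-0.0005,0.105,0,0,0],[0,-0.0005,0.111,0,0,0],[0,-0.0005,0.1145,0,0,0],[0,-0.0005,0.1145,0,0,0],[0,-0.0005,0.1145,0,0,0]]' 0 60; python3 - <<'E'
from h import *
go([.5134,.2425,.0354],np.radians(70.2))
E
```

```text
clock: 11.92
position: [0.5138, 0.2429, 0.0361]
ee_rot: [0.0, 0.818, 0.575, 0.003]
contact_force: [0.3, -0.0, -2.0]
width: 0.0293
row [-0.0005 -0.0002  0.0007] [ 0.2  -0.22 -0.06]
```

```bash
python3 -m crank '[[-0.0005,0,0.0008,0,0,0],[-0.0005,0,0.0012,0,0,0],[-0.0005,0,0.0012,0,0,0]]' 0 60
```

```text
clock: 12.3
position: [0.5138, 0.2424, 0.0354]
ee_rot: [0.0, 0.818, 0.575, 0.003]
contact_force: [-0.6, -0.7, 2.5]
width: 0.029
```

Contact at the same height as at the grasp (fz went from -2.0 to +2.5). Now I'll open slowly, then lift off.

```bash
python3 -m crank '[[0,0,0,0,0,0],[0,0,0,0,0,0],[0,0,0,0,0,0],[0,0,0,0,0,0]]' 0.5 60; python3 -m crank '[[0,0,0,0,0,0],[0,0,0,0,0,0],[0,0,0,0,0,0],[0,0,0,0,0,0],[0,0,-0.02,0,0,0],[0,0,-0.06,0,0,0],[0,0,-0.11,0,0,0],[0,0,-0.16,0,0,0],[0,0,-0.21,0,0,0],[0,0,-0.218,0,0,0],[0,0,-0.218,0,0,0],[0,0,-0.218,0,0,0]]' 1 60
python3 - <<'E'
from h import *
from rig import viewer
s,p,r=pose();d=viewer.get_image("wrist");cv2.imwrite("pics/w5.png",d["frame"])
T=np.eye(4);T[:3,:3]=r.as_matrix();T[:3,3]=p;P=cloud(d,T@d["mount"])
b=np.zeros((480,640),bool);b[80:285,280:365]=1
w,_=big(b&(d["range_z"]>0)&(P[...,2]>.06));q=P[w];rr=cv2.minAreaRect(q[:,:2].astype(np.float32));print("top",np.round(rr[0],4),np.round(rr[1],4),rr[2],np.percentile(q[:,2],[5,50,95]))
hsv=cv2.cvtColor(d["frame"],cv2.COLOR_BGR2HSV);w=b&(hsv[...,2]<75)&(P[...,2]>.004)&(P[...,2]<.013);q=P[w];rr=cv2.minAreaRect(q[:,:2].astype(np.float32));print("base",np.round(rr[0],4),np.round(rr[1],4),rr[2])
E
```

```text
clock: 12.8
position: [0.5138, 0.2424, 0.0354]
ee_rot: [0.0, 0.818, 0.575, 0.003]
contact_force: [0.1, 0.1, 0.1]
width: 0.0428
clock: 14.3
position: [0.5116, 0.2415, 0.2513]
ee_rot: [-0.0, 0.818, 0.575, 0.001]
contact_force: [0.1, 0.2, -0.6]
width: 0.0851
top [0.5095 0.2325] [0.122  0.0312] 69.57282257080078 [0.06388491 0.06800325 0.0709975 ]
base [0.5134 0.243 ] [0.1483 0.0798] 70.12654113769531
```

View pics/w5.png

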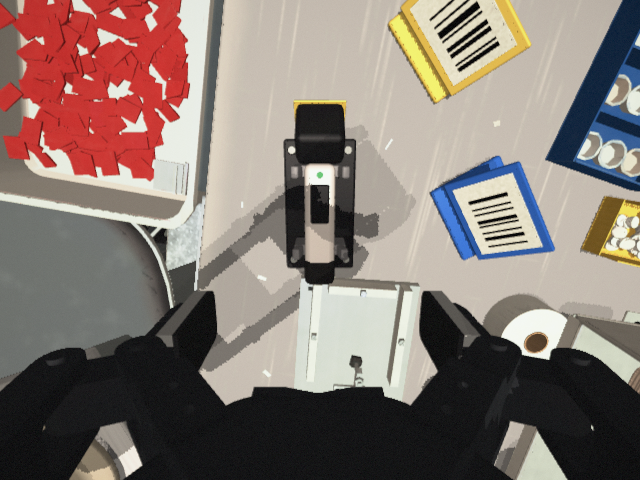

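The scanner lies at (320,195), seated in its cradle. The top-outline fit gives centre (0.5095, 0.2325) and z 0.068 against (0.5096, 0.2325) and 0.068 before. The gripper is clear, so I'm handing in.

```bash
python3 -c "from rig import job; print(job.sign_off())"
```

```text
the job is handed in; nothing more can be done
None
```

I took the scanner from its cradle and held its window square to the blue barcode at about 10 cm for 2.5 s. Then I put it back in the cradle, let go and backed off 0.21 m above it. The job was handed in at about 14.4 s.

- **Scan:** the pictures and tool pose showed the window aimed at the card to within about 2 mm. The scanner sat about 0.6° nose-down in the grip, and I left that. The 10 cm comes from the measured card and scanner positions. My attempt to re-measure the card from the scanning pose failed because the scanner's head hid it. There was no direct sign that the barcode was read: the scanner's light was already green before the scan.
- **Return:** the scanner's top outline was within 0.1 mm of where it started, at the same height (68 mm), with yaw 69.6° against 70.2° before.
- **Leave-alone items:** I kept away from the yellow stand, the jar and the trays. I did not measure the jar and trays again at the end. The scanner did swing through the yellow stand's direction while turning, but well away from it and without stopping.
- **Forces:** readings taken at the end of each move never exceeded about 6 N.

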